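# Change over the mortising fixture: collar, jaw, blocks out, blank in, lock

### The job

Change over the clamping fixture on the carpenter's bench: pull the spring collar up, turn it so that it stays up on its guard, let go of it and slide the jaw wide open. Put every mortised block from the fixture into the tray, each lying on the tray's floor and not on another block; only when they are all in the tray, lay the plain blank lengthwise across the jaws in the fixture's middle place and let go of it. Then slide the jaw fully closed on it and turn the collar back so that it springs down and locks, without pushing about the other things on the bench.

Things in the scene. Friction and masses are not known exactly. Their poses are not given: they have to be found in the camera images.
- fixture: clamping fixture fixed to the bench, at left or right: plywood base 300 (x) x 210 (y) x 22 mm, origin under its centre. Three places for blocks in a row along its y (y = -72, 0, 72 mm; x = 0), on the base at z = 22 mm, divided by thin dark lines. Fixed dark steel jaw at x = 32 to 52 mm, top at z = 50 mm; sliding jaw on the -x side; brass collar at x = 92 mm, y = 0. Turned up to 0.2 rad.
- jaw (a joint): sliding steel jaw, 205 mm wide, in m: 0 closed, grows to 0.045 as it opens to the fixture's -x. Its lip (top at fixture z = 71 mm) reaches 8 mm over the blocks when closed, so they cannot be lifted then. About 3 N slides it; it stays where it is left. While the collar is down a pin holds it closed (2 mm of play). Its face closes to x = -33.5 mm; a much skewed block jams it.
- jaw_knob (a point): upright black round post on the sliding jaw, diameter 24 mm, top at fixture z = 95 mm, foot at 31 mm; this point is on its axis 13 mm below its top. It stands 27 mm clear of the jaw's back. Grip it from above to slide the jaw; axes as the fixture's.
- collar_grip (a point): brass spring collar: upright knurled cylinder, diameter 40 mm, height 48 mm; this point is on its axis, 14 mm below its top (fixture z = 64 mm when locked). Pull it straight up against a spring (6.5 N at rest, 10 N at 14 mm), then turn. Its upper 28 mm can be gripped from all round. Axes turn with it.
- collar_lug (a point): outer end of the small brass lug (8 mm wide and high) at the collar's foot, 34 mm from its axis. It points to the fixture's +x when locked, low in the gap beside the guard: a curved dark steel step, 14 mm higher, running counter-clockwise from 0.25 to 1.8 rad.
- collar_pull (a joint): height of the collar in m: 0 down (locked), 0.014 resting on the guard, at most 0.020. The spring pushes it down.
- collar_turn (a joint): turn of the collar in rad, counter-clockwise from above: 0 locked, at most 1.4. It turns only when raised over 14 mm (17 is good). Beyond 0.5 rad its lug rests on the guard and it stays up when let go (1.0 is a good place). To lock, with the jaw closed, grip it, turn it back to 0 and let it spring down; its pin enters the jaw's tongue only if the jaw is within 3 mm of closed.
- middle_place (a point): centre of a block that lies in the fixture's middle place against the fixed jaw (fixture x = 0, y = 0, z = 42 mm); axes as the fixture's: x across the jaws, y along the row, z up.
- done1_mid (a point): centre of a finished block of pale wood, 64 (x) x 40 (y) x 40 mm (z), with a mortise 26 x 16 mm, 30 mm deep, in its top; 70 g. Starts clamped lengthwise across the jaws in the place at fixture y = -72 mm, or is absent (None).
- done2_mid (a point): centre of a finished block of pale wood, 64 (x) x 40 (y) x 40 mm (z), with a mortise 26 x 16 mm, 30 mm deep, in its top; 70 g. Starts clamped lengthwise across the jaws in the place at fixture y = 0 mm, or is absent (None).
- done3_mid (a point): centre of a finished block of pale wood, 64 (x) x 40 (y) x 40 mm (z), with a mortise 26 x 16 mm, 30 mm deep, in its top; 70 g. Starts clamped lengthwise across the jaws in the place at fixture y = 72 mm, or is absent (None).
- done1: the same finished block; origin at the centre of its underside.
- done2: the same finished block; origin at the centre of its underside.
- done3: the same finished block; origin at the centre of its underside.
- blank_mid (a point): centre of the blank: a plain block of the same pale wood, 64 (x) x 40 (y) x 40 mm (z), no mortise, 75 g; it starts lying on the bench between fixture and tray, with its length across the bench, give or take 0.5 rad. Any of its four long sides may be down.
- blank: the same blank; origin at the centre of its underside.
- tray_floor (a point): centre of the inner floor (6 mm above the bench) of the open plywood tray, outside 280 (x) x 200 (y) mm, walls 6 mm thick and 26 mm high over the bench; axes along its sides, z up. Fixed to the bench on the side opposite to the fixture, turned up to 0.25 rad.
- plane: wooden hand plane, 200 mm long; leave alone
- glue: squat jar of glue with a red label, diameter 54 mm, height 85 mm; leave alone
- hammer: hammer lying on the bench; leave alone
- screwdriver: screwdriver lying on the bench; leave alone
- offcut: flat offcut 60 x 30 x 18 mm lying near the robot's foot; leave alone
- tin: open metal tin, diameter 72 mm, height 70 mm; leave alone
Not all that is in view belongs to the job. Leave any black or blue look-alike of the blank alone. What is shaped like the done3 but black or pink is not meant.

How it is judged:
On the way, in this order (a step that is already met when the one before it is completed fails the run):
1. the collar is pulled up, turned and let go of, and stays up on its guard, the jaw still closed (value of joint collar_pull above 0.011 m and value of joint collar_turn above 0.6 rad and contact force between collar_turn and the fingers below 0.2 N and value of joint jaw below 0.0035 m), for 0.2 s.
2. the jaw is wide open (over 35 mm) (value of joint collar_pull above 0.011 m and value of joint collar_turn above 0.6 rad and value of joint jaw above 0.035 m), for 0.2 s.
3. every finished block lies in the tray (x of done1_mid in the frame of tray_floor between -0.135 and 0.135 m and y of done1_mid in the frame of tray_floor between -0.095 and 0.095 m and z of done1_mid in the frame of tray_floor between 0.01 and 0.045 m and linear speed of each of done1, done2, done3 below 0.03 m/s and x of done2_mid in the frame of tray_floor between -0.135 and 0.135 m and y of done2_mid in the frame of tray_floor between -0.095 and 0.095 m and z of done2_mid in the frame of tray_floor between 0.01 and 0.045 m and x of done3_mid in the frame of tray_floor between -0.135 and 0.135 m and y of done3_mid in the frame of tray_floor between -0.095 and 0.095 m and z of done3_mid in the frame of tray_floor between 0.01 and 0.045 m), for 0.2 s.
4. the blank lies in the middle place between the open jaws, let go of (y of blank_mid in the frame of middle_place between -0.02 and 0.02 m and z of blank_mid in the frame of middle_place between -0.006 and 0.006 m and angle between the x axis of blank and the x axis of middle_place, either way round below 0.15 rad and x of blank_mid in the frame of middle_place between -0.05 and 0.006 m and contact force between blank and the fingers below 0.1 N and value of joint jaw above 0.02 m), for 0.2 s.
5. the jaw is closed on the blank (y of blank_mid in the frame of middle_place between -0.02 and 0.02 m and z of blank_mid in the frame of middle_place between -0.006 and 0.006 m and angle between the x axis of blank and the x axis of middle_place, either way round below 0.15 rad and x of blank_mid in the frame of middle_place between -0.006 and 0.006 m and value of joint jaw below 0.0035 m and value of joint collar_pull above 0.011 m and value of joint collar_turn above 0.6 rad), for 0.2 s.
6. the collar is turned back and has sprung down into its lock (value of joint collar_pull below 0.003 m and value of joint collar_turn below 0.2 rad and value of joint jaw below 0.0035 m), for 0.2 s.
At the end, for the whole second after the job is handed in: All finished blocks in the tray, centre under 45 mm above its floor; blank in the middle place within 20 mm along the row, 6 mm across and in height, 0.15 rad; jaw closed within 3.5 mm; collar down within 3 mm and turned back within 0.2 rad; all at rest (all of step 3 and all of step 6 and y of blank_mid in the frame of middle_place between -0.02 and 0.02 m and z of blank_mid in the frame of middle_place between -0.006 and 0.006 m and angle between the x axis of blank and the x axis of middle_place, either way round below 0.15 rad and x of blank_mid in the frame of middle_place between -0.006 and 0.006 m and linear speed of blank below 0.02 m/s); the robot touches nothing.
It fails at once if another thing on the bench is moved by more than 30 mm (distance of any of plane, glue, hammer, screwdriver, offcut, tin from where it was at the start of the episode above 0.03 m).
Of done1, done2, done3 only 2 to 3 are there at a start; the rules pass over those that are not, and their reading is None.
At some moment in a run one of blank may be knocked a few centimetres aside while the robot is not near it.
Once in a run the grip may slacken for a moment while it holds something.
It also fails if it takes over 210 s, if anything falls off the work surface, if the arm or the gripper's body presses on something with over 40 N, if the wrist force passes 120 N, or if a joint passes its speed limit or range.

### The arm

A 6-joint arm with a two-finger parallel gripper is mounted at the origin on the work surface. World frame = base frame: x ahead of the robot, y to its left, z up, the work surface at z = 0. Lengths are in m, angles in rad, forces in N, time in s.
With the tool pointing down it reaches from about 0.25 to 0.725 m from the base axis. Payload 4 kg.
Tool frame: the origin (TCP) lies midway between the tips of the shut fingers; the grasp point (between the pads) lies 19 mm behind it (bot.grip_point_offset is the distance from the TCP to the grasp point, in m); z points along the fingers, y is the line along which they close (so a half turn about z gives the same grasp; the last joint's range is limited). The gripper opens to 85 mm and grips with 20 to 120 N. Pads are 22 mm wide; open, the fingers measure 114 mm over their backs; the gripper's body (76 mm by 85 mm) begins 54 mm behind the grasp point. The pads swing forward as they close: fully open they stand 13 mm farther back than shut.
Start: joints at [0, 0.241, 0.005, 1.335, 0, 1.571], TCP at [0.5, -0, 0.231] pointing down, gripper open.
Joint ranges: [-2.72, 2.72], [-1.05, 1.87], [-1.09, 1.28], [-1.99, 2.15], [-1.42, 1.44], [-3.14, 3.14]. Speed limits (rad/s): [2.79, 2.79, 3.14, 3.14, 3.14, 3.14].

### API

Orientations are given as a unit quaternion [x, y, z, w].
In Python, from workcell import bot gives the robot as it stands.
- The arm moves only by the tool step_arm, never from a script. Its argument "targets" is text: rows parted by semicolons, each of 7 numbers parted by spaces: the opening, from -1 (shut) to 1 (fully open), so that 0 is half open, then the shift along the world's x, y, z normalised to -1 to 1, where 1 is 0.5 m, then the turn, a rotation vector about the world's x, y, z normalised to -1 to 1, where 1 is pi/4 rad. In form: gripper x y z wx wy wz; .... A call has 1 to 10 rows; each row is the pose to reach, as a shift and turn from the pose commanded when the call began; what a row does not reach only later rows make up. A row lasts 1/12 s, in which the tool goes at most 41.7 mm and 7.16 degrees, less where a joint would pass 70% of its speed; a pose out of reach is approached as far as the arm can. A call with a number of a shift or a turn outside -1 to 1 is refused whole. A call with a gripper value outside its range is refused whole. The fingers move at their own pace and stop on an object; the grip force is fixed at half the most. Time passes only in rows, so rows that repeat a pose let the fingers close. It gives the time, the measured TCP pose, the force, the opening and the grip force at its end, in the units of the state.
- bot.get_obs(): the state, without advancing time (a new reading comes with each control period).
- bot.camera(name): name is "scene" or "side" or "wrist"; returns the picture (384x512x3 uint8, red, green, blue); there is no depth.
- bot.camera_info(name): a dict with "vertical_fov" (degrees; the focal length in pixels is half the picture's height over the tangent of half this angle, whatever the lens; pixels are square), "cx", "cy" (the principal point, pixels), "pose" (4x4, takes a point from camera to world coordinates). Camera axes: x right, y up, looking along -z (the intrinsics and any distortion apply to the point x, -y, -z); pixel columns grow to the right and rows downward; lengths in m; the calibration is good to about 2 mm. A picture is of the moment at which its call begins: read the wrist's pose just before it. camera_info takes no time and is no camera call; for the wrist camera it gives the pose at the moment of the call.
- bot.job_done(): hands the job in; it is judged then, once.
The state is a dict: "clock": time; "joint_pos": joint angles; "joint_vel": joint speeds; "tau": joint torques, N m; "eef_pos": TCP position; "tool_rot": TCP orientation; "ft_force": force on the tool from outside, world axes, zero at the start; "ft_torque": the same for the moment, N m; "grip_width": finger opening in m; "grasp_force": force on a finger pad.
Only numpy, scipy, OpenCV 4.12 (cv2) and the standard library are available. Lean on these libraries where they do the work, as an engineer would, in place of code of your own. Each camera call takes 0.05 s, during which the arm holds its last target. There are 200 camera calls.

## Working session

There is one attempt and no reset: what is moved stays moved. The work goes in short steps, Python scripts to look and compute and a tool call to move; the robot and the scene stay as the last step left them, time stands still between calls to the robot, and variables do not carry over. Pictures are saved under pics/ and viewed, at most 14 in all, crops included, and the job is handed in when it is done.

Besides the shell and the picture viewer there is one more tool, called after "Request:" as name(argument=value, ...), one argument or row to a line, values as JSON. step_arm: Moves the arm, as the interface text tells. Scaled input: -1 to 1 covers 0.5 m each way for a shift and pi/4 rad each way for a turn. Its arguments: {"type":"object","properties":{"targets":{"type":"string"}},"required":["targets"]}

```bash
mkdir -p pics; ls; python3 - <<'E'
from workcell import bot
import cv2,numpy as np
for n in ["scene","side"]:
    im=bot.camera(n); cv2.imwrite(f"pics/{n}0.png",im[:,:,::-1])
    i=bot.camera_info(n); print(n,{k:(np.round(v,3).tolist() if k=='pose' else v) for k,v in i.items()})
o=bot.get_obs(); print(o)
E
```

```text
pics
scene {'vertical_fov': 52.51056632637179, 'cx': 259.36174549615424, 'cy': 190.39600750425618, 'pose': [[-0.546, -0.635, 0.547, 1.287], [0.838, -0.412, 0.358, 0.456], [-0.002, 0.653, 0.757, 1.077], [0.0, 0.0, 0.0, 1.0]]}
side {'vertical_fov': 55.83144302596416, 'cx': 259.80916304455593, 'cy': 195.5030361512318, 'pose': [[0.938, 0.225, -0.262, 0.287], [-0.346, 0.585, -0.734, -0.838], [-0.012, 0.779, 0.626, 0.803], [0.0, 0.0, 0.0, 1.0]]}
{'clock': 0.1, 'joint_pos': array([ 2.52110721e-05,  2.41321113e-01,  3.90151316e-03,  1.33518923e+00,
       -4.26942983e-06,  1.57079165e+00]), 'joint_vel': array([-0.00212532, -0.00196714,  0.00328885, -0.00030024, -0.00081054,
        0.00041384]), 'tau': array([-3.57412864e-04, -3.73140085e+01,  2.53010201e+01,  1.07858295e-02,
        2.43542411e-05, -2.54672034e-05]), 'eef_pos': array([4.99459618e-01, 1.12961405e-05, 2.30526465e-01]), 'tool_rot': array([ 7.07095921e-01,  7.07117060e-01, -6.42332812e-04, -6.39300714e-04]), 'ft_force': array([0.42589391, 0.47822801, 0.70964825]), 'ft_torque': array([-0.02964124, -0.00931053, -0.02677757]), 'grasp_force': 0.0, 'grip_width': 0.08514444976515424}
```

View pics/scene0.png

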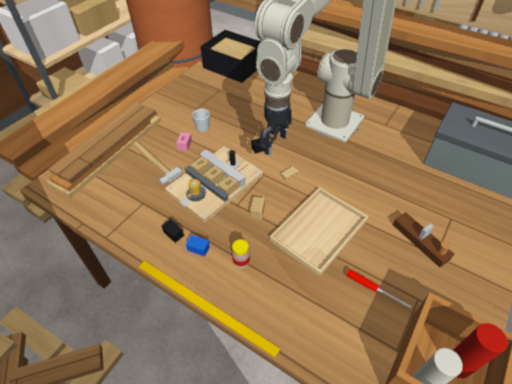

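View pics/side0.png

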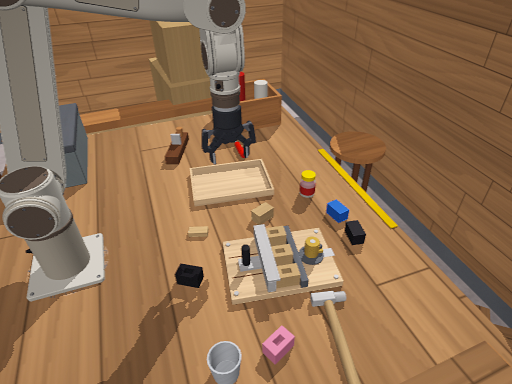

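Scene: the fixture is at about (213,182), the tray at (320,228), and the natural wood blank at (257,206). Side: the fixture is at about (282,262) with three mortised blocks at (276,235), (285,254) and (288,273). The knob top is at (245,248), the collar at (312,243), the blank at (263,214) and the tray at (230,182). The look-alikes (black 190,275; pink 278,344; blue 338,211; black 355,233) are the wrong colour.

```bash
cat > h.py <<'E'
from workcell import bot
import cv2,numpy as np
from scipy.spatial.transform import Rotation as R
def ray(i,u,v):
    f=192/np.tan(np.radians(i['vertical_fov'])/2); P=np.array(i['pose'])
    d=P[:3,:3]@np.array([(u-i['cx'])/f,-(v-i['cy'])/f,-1]); return P[:3,3],d
def onz(i,u,v,z):
    o,d=ray(i,u,v); return (o+d*(z-o[2])/d[2])
def pix(i,p):
    f=192/np.tan(np.radians(i['vertical_fov'])/2); P=np.array(i['pose'])
    q=P[:3,:3].T@(np.asarray(p)-P[:3,3]); return i['cx']+f*q[0]/-q[2], i['cy']-f*q[1]/-q[2]
def two(i,a,j,b):
    o,d=ray(i,*a);p,e=ray(j,*b)
    s=np.linalg.lstsq(np.c_[d,-e],p-o,rcond=None)[0]; A=o+d*s[0];B=p+e*s[1]; return (A+B)/2,np.linalg.norm(A-B)
E
python3 - <<'E'
from h import *
S=bot.camera_info("side");C=bot.camera_info("scene")
r=lambda p:np.round(p,3)
for n,(u,v,z) in dict(fa=(223,237,.022),fb=(318,228,.022),fc=(341,288,.022),fd=(229,299,.022),ta=(190,178,.026),tb=(265,161,.026),tc=(272,187,.026),td=(194,205,.026),knob=(245,247,.095),col=(312,238,.078),b1=(276,232,.062),b2=(285,251,.062),b3=(288,270,.062),blank=(262,210,.04),black=(190,270,.04)).items(): print(n,r(onz(S,u,v,z)))
for n,(u,v,z) in dict(knob=(233,153,.095),col=(194,180,.078),blank=(258,202,.04),ta=(318,188,.026),tb=(367,217,.026),tc=(319,269,.026),td=(271,234,.026)).items(): print('sc',n,r(onz(C,u,v,z)))
print(bot.camera_info('wrist'))
a=cv2.resize(cv2.imread('pics/side0.png')[185:325,170:370],None,fx=4,fy=4,interpolation=cv2.INTER_CUBIC); cv2.imwrite('pics/c1.png',a)
E
```

```text
fa [ 0.442 -0.071  0.022]
fb [ 0.727 -0.138  0.022]
fc [ 0.679 -0.36   0.022]
fd [ 0.396 -0.289  0.022]
ta [0.41  0.26  0.026]
tb [0.706 0.265 0.026]
tc [0.67  0.102 0.026]
td [0.391 0.103 0.026]
knob [ 0.472 -0.199  0.095]
col [ 0.661 -0.218  0.078]
b1 [ 0.583 -0.145  0.062]
b2 [ 0.578 -0.223  0.062]
b3 [ 0.559 -0.286  0.062]
blank [ 0.588 -0.016  0.04 ]
black [ 0.322 -0.176  0.04 ]
sc knob [ 0.48  -0.187  0.095]
sc col [ 0.65  -0.233  0.078]
sc blank [ 0.586 -0.01   0.04 ]
sc ta [0.405 0.129 0.026]
sc tb [0.431 0.327 0.026]
sc tc [0.694 0.282 0.026]
sc td [0.665 0.092 0.026]
{'vertical_fov': 59.72533469505679, 'cx': 253.76106972159576, 'cy': 191.58881733073952, 'pose': array([[ 9.99995276e-01, -6.16211540e-04,  3.01121812e-03,
         5.00198994e-01],
       [-3.02499915e-04,  9.55209593e-01,  2.95929961e-01,
         7.52459736e-02],
       [-3.05869989e-03, -2.95929474e-01,  9.55204895e-01,
         3.72020777e-01],
       [ 0.00000000e+00,  0.00000000e+00,  0.00000000e+00,
         1.00000000e+00]])}
```

View pics/c1.png

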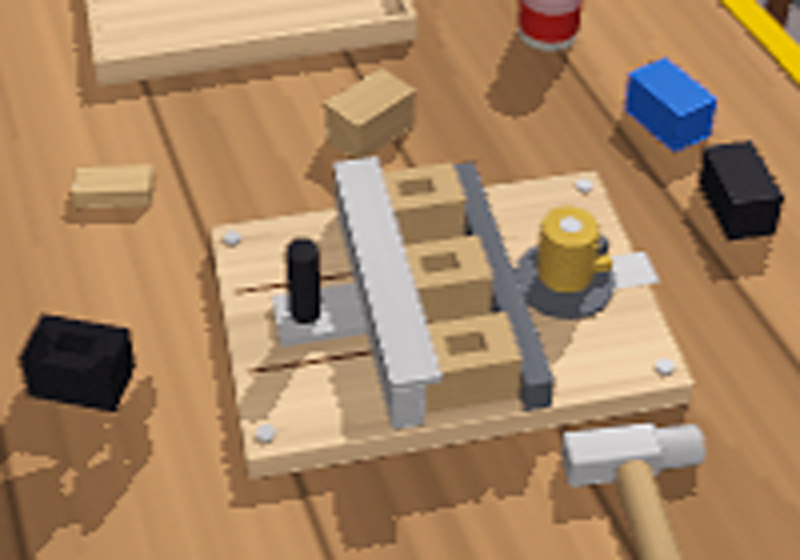

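Three mortised blocks are in the fixture and the pale blank lies above it. Next I take a wrist look over the fixture.

Request:
step_arm(
  targets="1 0.02 -0.08 0.04 0 0 0; 1 0.06 -0.16 0.1 0 0 0; 1 0.1 -0.24 0.14 0 0 0; 1 0.12 -0.32 0.14 0 0 0; 1 0.12 -0.38 0.14 0 0 0; 1 0.12 -0.38 0.14 0 0 0; 1 0.12 -0.38 0.14 0 0 0",
)

```text
clock: 0.68
eef_pos: [0.5599, -0.193, 0.3]
tool_rot: [0.709, 0.705, -0.0, -0.001]
ft_force: [-0.0, 0.7, 0.2]
grip_width: 0.0853
grasp_force: 0.0
```

```bash
python3 - <<'E'
from h import *
import pickle
i=bot.camera_info("wrist"); im=bot.camera("wrist"); cv2.imwrite("pics/w1.png",im[:,:,::-1]); pickle.dump(i,open('w1.pkl','wb'))
o=bot.get_obs(); print(o['clock'],o['eef_pos'],o['joint_pos'],i['pose'][:3,3])
E
```

```text
0.7333 [ 0.55956066 -0.19097355  0.30010377] [-3.29174116e-01  4.19500855e-01  4.34259835e-01  1.58780375e+00
  5.41554182e-04  1.24436629e+00] [ 0.5609135  -0.11781856  0.44159553]
```

View pics/w1.png

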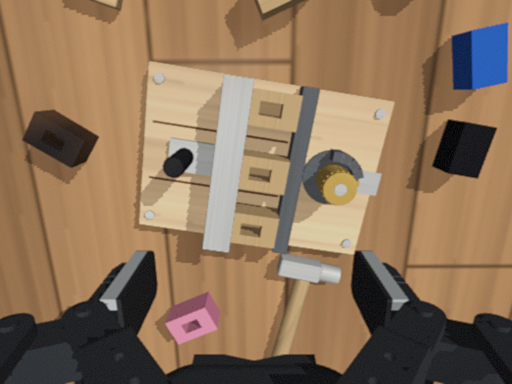

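The wrist view shows the base with corners (150,62), (394,101), (355,255) and (139,224). The knob is at about (178,161), the collar top at (340,187), and the blocks' mortises are at (270,109), (260,174) and (250,230). The hammer head at (300,268) is close to the -y edge.

```bash
python3 - <<'E'
from h import *
import pickle
i=pickle.load(open('w1.pkl','rb'))
im=cv2.imread('pics/w1.png'); hsv=cv2.cvtColor(im,cv2.COLOR_BGR2HSV)
print('nadir',pix(i,[.561,-.118,0]))
q=[onz(i,u,v,.022) for u,v in [(150,62),(394,101),(355,255),(139,224)]]
for p in q: print(np.round(p,4))
print('sides',[round(np.linalg.norm(q[k]-q[(k+1)%4]),3) for k in range(4)])
e=(q[1]-q[0])+(q[2]-q[3]); a=np.arctan2(e[1],e[0]); c=np.mean(q,0); 
jx=onz(i,313,90,.05),onz(i,283,250,.05); d=jx[0]-jx[1]; print('yaw',a,'jaw yaw',np.arctan2(d[1],d[0])-np.pi/2,'c',c)
ex=np.array([np.cos(a),np.sin(a),0]);ey=np.array([-ex[1],ex[0],0])
print('collar pred',c+.092*ex,pix(i,c+.092*ex+[0,0,.056]))
m=cv2.inRange(hsv,(18,150,90),(32,255,255)); m[:150]=0;m[215:]=0;m[:,:310]=0
y,x=np.nonzero(m); print('brass',x.min(),x.max(),y.min(),y.max(),len(x))
for u,v,z,n in [(340,190,.078,'col'),(183,158,.095,'knob'),(270,109,.062,'m3'),(260,174,.062,'m2'),(250,230,.062,'m1')]:
    p=onz(i,u,v,z); print(n,np.round(p,4),'fix',np.round([(p-c)@ex,(p-c)@ey],4))
cv2.imwrite('pics/c2.png',cv2.resize(im[50:270,120:420],None,fx=2.6,fy=2.6,interpolation=cv2.INTER_CUBIC))
E
```

```text
nadir (np.float64(254.76605372883162), np.float64(88.18229041533027))
[ 0.4382 -0.088   0.022 ]
[ 0.7295 -0.1337  0.022 ]
[ 0.6998 -0.3409  0.022 ]
[ 0.4033 -0.2931  0.022 ]
sides [np.float64(0.295), np.float64(0.209), np.float64(0.3), np.float64(0.208)]
yaw -0.15780036851662763 jaw yaw -0.14767892915114933 c [ 0.56768903 -0.21391648  0.022     ]
collar pred [ 0.65854596 -0.22837394  0.022     ] (np.float64(341.1204026670165), np.float64(189.51418360396926))
brass 320 357 165 199 204
col [ 0.6573 -0.2289  0.078 ] fix [ 0.0909 -0.0008]
knob [ 0.4851 -0.1878  0.095 ] fix [-0.0856  0.0128]
m3 [ 0.5777 -0.14    0.062 ] fix [-0.0017  0.0746]
m2 [ 0.5667 -0.2139  0.062 ] fix [-0.001  -0.0001]
m1 [ 0.5544 -0.2849  0.062 ] fix [-0.002  -0.0722]
```

View pics/c2.png

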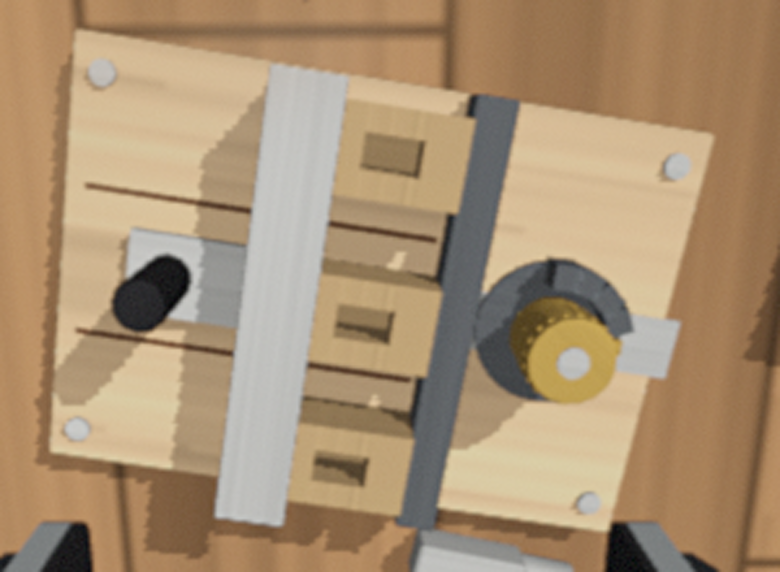

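Request:
step_arm(
  targets="1 0.05 -0.02 -0.04 0 0 -0.15; 1 0.1 -0.04 -0.1 0 0 -0.3; 1 0.15 -0.06 -0.15 0 0 -0.45; 1 0.196 -0.077 -0.2 0 0 -0.6; 1 0.196 -0.077 -0.24 0 0 -0.75; 1 0.196 -0.077 -0.28 0 0 -0.9; 1 0.196 -0.077 -0.28 0 0 -1; 1 0.196 -0.077 -0.28 0 0 -1",
)

```text
clock: 1.4
eef_pos: [0.6566, -0.2254, 0.1583]
tool_rot: [0.924, 0.383, -0.002, -0.002]
ft_force: [0.4, -0.7, 0.1]
grip_width: 0.0857
grasp_force: 0.0
```

Request:
step_arm(
  targets="1 0 0 0 0 0 -0.15; 1 0 0 0 0 0 -0.3; 1 0 0 0 0 0 -0.45; 1 0 0 0 0 0 -0.6; 1 0 0 0 0 0 -0.778; 1 0 0 -0.06 0 0 -0.778; 1 0 0 -0.06 0 0 -0.778; 1 0 0 -0.06 0 0 -0.778",
)

```text
clock: 2.07
eef_pos: [0.6567, -0.2266, 0.1303]
tool_rot: [0.996, 0.089, -0.002, -0.001]
ft_force: [-0.6, -0.5, -0.4]
grip_width: 0.0852
grasp_force: 0.0
```

```bash
python3 - <<'E'
from h import *
import pickle
i=bot.camera_info("wrist"); im=bot.camera("wrist"); cv2.imwrite("pics/w2.png",im[:,:,::-1]); pickle.dump(i,open('w2.pkl','wb'))
o=bot.get_obs(); print(o['clock'],o['eef_pos'],R.from_quat(o['tool_rot']).as_matrix().round(3),o['joint_pos'])
print(pix(i,[.658,-.2285,.078]))
w=pickle.load(open('w1.pkl','rb')); p=onz(w,173.8,166.5,.095);print('knob',p)
E
```

```text
2.1167 [ 0.65764777 -0.22729278  0.1317866 ] [[ 0.984  0.176 -0.001]
 [ 0.176 -0.984  0.001]
 [-0.001 -0.001 -1.   ]] [-3.32819689e-01  6.90090852e-01  4.52250283e-01  1.33415813e+00
  1.30359226e-04  2.63151953e+00]
(np.float64(256.88762716309657), np.float64(213.86387374467634))
knob [ 0.47473184 -0.19690944  0.095     ]
```

View pics/w2.png

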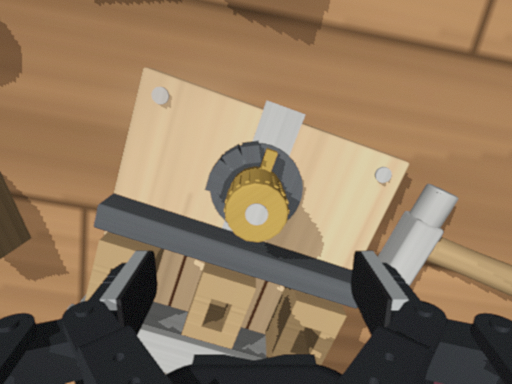

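The collar pin appears at (256,214), which matches the prediction of (257,214), so the calibration is good. I descend and grip.

Request:
step_arm(
  targets="1 0 0 -0.06 0 0 0; 1 0 0 -0.12 0 0 0; 1 0 0 -0.168 0 0 0; 1 0 0 -0.168 0 0 0; -1 0 0 -0.168 0 0 0; -1 0 0 -0.168 0 0 0; -1 0 0 -0.168 0 0 0; -1 0 0 -0.168 0 0 0; -1 0 0 -0.168 0 0 0; -1 0 0 -0.168 0 0 0",
)

```text
clock: 2.95
eef_pos: [0.6598, -0.2278, 0.0509]
tool_rot: [0.996, 0.088, 0.002, -0.0]
ft_force: [-1.0, 2.6, 5.6]
grip_width: 0.0382
grasp_force: 60.4
```

Request:
step_arm(
  targets="-1 0 0 0 0 0 0; -1 0 0 0 0 0 0; -1 0 0 0.012 0 0 0; -1 0 0 0.024 0 0 0; -1 0 0 0.035 0 0 0; -1 0 0 0.035 0 0 0; -1 0 0 0.035 0 0 0",
)

```text
clock: 3.53
eef_pos: [0.6594, -0.2278, 0.0641]
tool_rot: [0.996, 0.088, 0.001, -0.0]
ft_force: [5.9, 1.9, -12.5]
grip_width: 0.0381
grasp_force: 61.5
```

Request:
step_arm(
  targets="-1 0 0 0.004 0 0 0; -1 0 0 0.006 0 0 0; -1 0 0 0.006 0 0 0",
)

```text
clock: 3.78
eef_pos: [0.6594, -0.2278, 0.0667]
tool_rot: [0.996, 0.088, 0.001, -0.0]
ft_force: [7.2, 1.5, -11.7]
grip_width: 0.0381
grasp_force: 61.5
```

```bash
python3 - <<'E'
from h import *
i=bot.camera_info("wrist"); im=bot.camera("wrist"); cv2.imwrite("pics/w3.png",im[:,:,::-1])
o=bot.get_obs(); print(o['eef_pos'],o['ft_force'],o['ft_torque'])
E
```

```text
[ 0.65941885 -0.22782824  0.06657293] [  7.41804787   1.39437177 -11.73945116] [ 0.12192339 -1.59832677 -0.03200501]
```

View pics/w3.png

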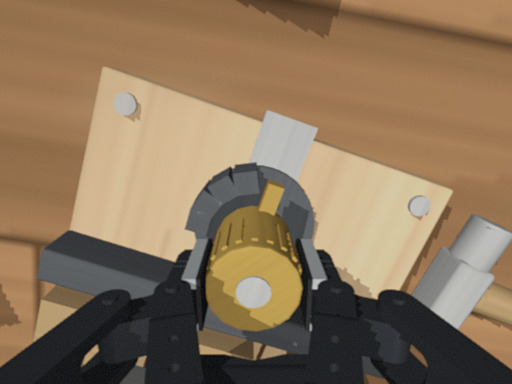

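The collar is gripped and raised (about 15.7 mm) with the lug at (272,197). I lift another 1.5 mm, relieve the side force and turn.

Request:
step_arm(
  targets="-1 0.003 0 0.003 0 0 0; -1 0.003 0 0.003 0 0 0.15; -1 0.003 0 0.003 0 0 0.3; -1 0.003 0 0.003 0 0 0.45; -1 0.003 0 0.003 0 0 0.6; -1 0.003 0 0.003 0 0 0.75; -1 0.003 0 0.003 0 0 0.9; -1 0.003 0 0.003 0 0 1; -1 0.003 0 0.003 0 0 1",
)

```text
clock: 4.58
eef_pos: [0.6589, -0.2264, 0.0669]
tool_rot: [0.886, 0.463, -0.0, -0.002]
ft_force: [3.8, 4.7, -11.7]
grip_width: 0.0384
grasp_force: 61.5
```

Request:
step_arm(
  targets="-1 0 0 0 0 0 0.1; -1 0 0 0 0 0 0.22; -1 0 0 0 0 0 0.28; -1 0 0 0 0 0 0.28; -1 0 0 0 0 0 0.28",
)

```text
clock: 5.0
eef_pos: [0.6585, -0.2262, 0.0667]
tool_rot: [0.831, 0.557, -0.0, -0.003]
ft_force: [3.0, 4.2, -12.0]
grip_width: 0.0385
grasp_force: 61.5
```

```bash
python3 - <<'E'
from h import *
i=bot.camera_info("wrist"); im=bot.camera("wrist"); cv2.imwrite("pics/w4.png",im[:,:,::-1])
o=bot.get_obs(); print(o['eef_pos'],o['ft_force'],o['ft_torque'],R.from_quat(o['tool_rot']).as_matrix().round(2)[:,1])
E
```

```text
[ 0.65850751 -0.22616091  0.06676986] [  3.481735     4.53853587 -11.40037746] [ 0.76059649 -0.91096426  0.03393754] [ 0.93 -0.38 -0.01]
```

View pics/w4.png

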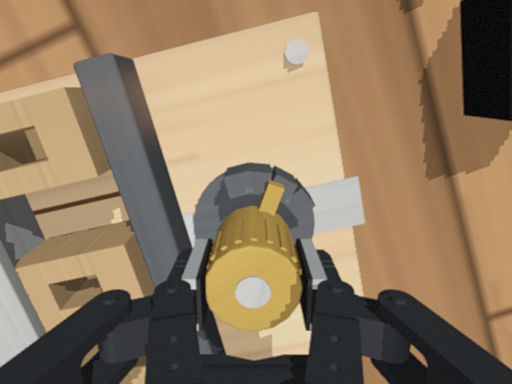

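The lug now sits over the guard at (273,195). I let go and rise.

Request:
step_arm(
  targets="-1 0 0 -0.005 0 0 0; -1 0 0 -0.005 0 0 0; 0.4 0 0 -0.005 0 0 0; 0.4 0 0 -0.005 0 0 0; 0.4 0 0 -0.005 0 0 0; 0.4 0 0 0.04 0 0 0; 0.4 0 0 0.1 0 0 0; 0.4 0 0 0.16 0 0 0; 0.4 0 0 0.16 0 0 0",
)

```text
clock: 5.8
eef_pos: [0.6634, -0.2308, 0.1591]
tool_rot: [0.831, 0.556, 0.004, 0.006]
ft_force: [1.5, 0.0, 1.4]
grip_width: 0.0598
grasp_force: 0.0
```

```bash
python3 - <<'E'
from h import *
i=bot.camera_info("wrist"); im=bot.camera("wrist"); cv2.imwrite("pics/w5.png",im[:,:,::-1])
o=bot.get_obs(); print(o['clock'],o['eef_pos'],o['ft_force'],o['grip_width'])
hsv=cv2.cvtColor(im,cv2.COLOR_RGB2HSV); m=cv2.inRange(hsv,(18,150,60),(32,255,255)); c=max(cv2.findContours(m,0,2)[0],key=cv2.contourArea); print(cv2.boundingRect(c))
for z in(.078,.092): print(z,np.round(pix(i,[.658,-.227,z]),1))
f=192/np.tan(np.radians(i['vertical_fov'])/2);print('diam px',[.04*f/(i['pose'][2,3]-z) for z in(.078,.092)])
S=bot.camera('side');cv2.imwrite('pics/s5.png',cv2.resize(S[185:325,170:370,::-1],None,fx=4,fy=4,interpolation=cv2.INTER_CUBIC))
E
```

```text
5.85 [ 0.66261367 -0.23042189  0.15629407] [-0.49014498  0.16714446 -0.36133268] 0.05968657840193823
(218, 166, 18, 21)
0.078 [242.4 198.4]
0.092 [242.  205.1]
diam px [np.float64(60.089097624169845), np.float64(64.12184023175301)]
```

View pics/s5.png

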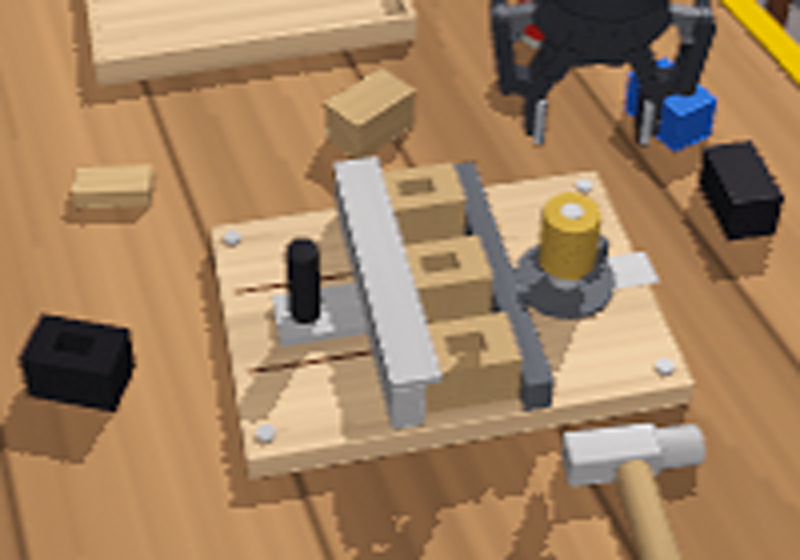

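The collar stays up at (570,212) with the jaw closed. Next I go to the knob with the closing axis along the fixture's y (yaw +81°).

Request:
step_arm(
  targets="0.4 -0.06 0.01 0.02 0 0 0.15; 0.4 -0.13 0.02 0.04 0 0 0.3; 0.4 -0.2 0.03 0.04 0 0 0.45; 0.4 -0.27 0.04 0.04 0 0 0.6; 0.4 -0.33 0.05 0.04 0 0 0.75; 0.4 -0.37 0.06 0.04 0 0 0.9; 0.4 -0.37 0.06 0.04 0 0 1",
)

```text
clock: 6.48
eef_pos: [0.4689, -0.1974, 0.1685]
tool_rot: [0.553, 0.833, -0.001, -0.003]
ft_force: [-1.2, 0.7, -0.1]
grip_width: 0.0597
grasp_force: 0.0
```

Request:
step_arm(
  targets="0.4 0 0 0 0 0 0.15; 0.4 0 0 0 0 0 0.3; 0.4 0 0 0 0 0 0.45; 0.4 0 0 0 0 0 0.6; 0.4 0 0 0 0 0 0.75; 0.4 0 0 0 0 0 0.9; 0.4 0 0 0 0 0 1",
)

```text
clock: 7.07
eef_pos: [0.4736, -0.1986, 0.1685]
tool_rot: [0.192, 0.981, -0.0, -0.001]
ft_force: [0.6, -0.1, 0.7]
grip_width: 0.06
grasp_force: 0.0
```

Request:
step_arm(
  targets="0.4 0 0 0 0 0 0.15; 0.4 0 0 0 0 0 0.3; 0.4 0 0 0 0 0 0.3; 0.4 0 0 0 0 0 0.3; 0.4 0 0 0 0 0 0.3",
)

```text
clock: 7.48
eef_pos: [0.4741, -0.1985, 0.1689]
tool_rot: [0.079, 0.997, 0.0, -0.0]
ft_force: [0.9, -0.4, -0.6]
grip_width: 0.06
grasp_force: 0.0
```

```bash
python3 - <<'E'
from h import *
i=bot.camera_info("wrist"); im=bot.camera("wrist"); cv2.imwrite("pics/w6.png",im[:,:,::-1])
o=bot.get_obs(); print(o['clock'],o['eef_pos'],R.from_quat(o['tool_rot']).as_matrix().round(3)[:,1])
print('knob pred',pix(i,[.4745,-.199,.095]))
m=(im.max(2)<45).astype('uint8'); m[290:]=0
for c in cv2.findContours(m,0,2)[0]:
    if cv2.contourArea(c)>200: print(cv2.boundingRect(c),cv2.contourArea(c))
E
```

```text
7.5333 [ 0.47419693 -0.19851143  0.16899799] [ 0.157  0.988 -0.   ]
knob pred (np.float64(253.5337567194757), np.float64(204.30679992757788))
(346, 255, 34, 35) 285.0
(129, 255, 34, 35) 305.0
(319, 243, 26, 47) 665.0
(163, 243, 26, 47) 673.5
(239, 167, 31, 49) 1055.0
(209, 0, 61, 26) 698.5
```

View pics/w6.png

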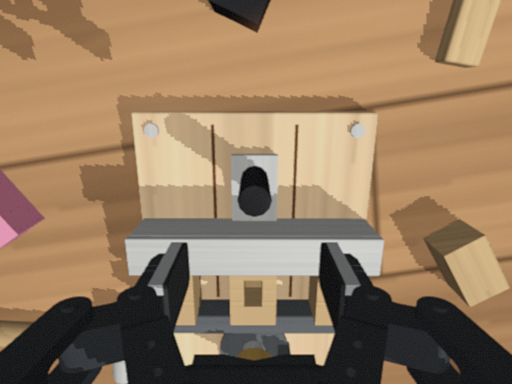

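The view is well aligned with the fixture, and the knob top is at (255,200) between the fingers. I descend, grip and slide the jaw open.

Request:
step_arm(
  targets="0.4 -0.004 0 -0.07 0 0 0; 0.4 -0.004 0 -0.14 0 0 0; 0.4 -0.004 0 -0.214 0 0 0; 0.4 -0.004 0 -0.214 0 0 0; -1 -0.004 0 -0.214 0 0 0; -1 -0.004 0 -0.214 0 0 0; -1 -0.004 0 -0.214 0 0 0; -1 -0.004 0 -0.214 0 0 0; -1 -0.004 0 -0.214 0 0 0; -1 -0.004 0 -0.214 0 0 0",
)

```text
clock: 8.37
eef_pos: [0.4747, -0.1984, 0.065]
tool_rot: [0.077, 0.997, 0.0, 0.003]
ft_force: [-0.3, 4.3, 6.6]
grip_width: 0.0223
grasp_force: 59.5
```

Request:
step_arm(
  targets="-1 -0.015 0.0023 0 0 0 0; -1 -0.03 0.0047 0 0 0 0; -1 -0.045 0.007 0 0 0 0; -1 -0.06 0.0094 0 0 0 0; -1 -0.075 0.0117 0 0 0 0; -1 -0.088 0.0137 0 0 0 0; -1 -0.088 0.0137 0 0 0 0; -1 -0.088 0.0137 0 0 0 0; -1 -0.088 0.0137 0 0 0 0",
)

```text
clock: 9.12
eef_pos: [0.4302, -0.1912, 0.065]
tool_rot: [0.077, 0.997, 0.0, 0.002]
ft_force: [-0.9, 5.1, 9.3]
grip_width: 0.0224
grasp_force: 61.0
```

The jaw slid 44.5 mm. I release and go to done3.

Request:
step_arm(
  targets="0.2 0 0 0 0 0 0; 0.2 0 0 0 0 0 0; 0.2 0 0 0.03 0 0 0; 0.27 0 0 0.1 0 0 0; 0.27 0.06 0.02 0.156 0 0 0; 0.27 0.14 0.045 0.156 0 0 0; 0.27 0.22 0.075 0.156 0 0 0; 0.27 0.299 0.1 0.156 0 0 0; 0.27 0.299 0.1 0.156 0 0 0; 0.27 0.299 0.1 0.156 0 0 0",
)

```text
clock: 9.95
eef_pos: [0.5797, -0.141, 0.1393]
tool_rot: [0.077, 0.997, -0.0, -0.0]
ft_force: [-0.2, 0.5, -1.2]
grip_width: 0.0545
grasp_force: 0.0
```

```bash
python3 - <<'E'
from h import *
i=bot.camera_info("wrist"); im=bot.camera("wrist"); cv2.imwrite("pics/w7.png",im[:,:,::-1])
o=bot.get_obs(); print(o['clock'],o['eef_pos'],o['grip_width'])
for n,p in dict(d3=[.578,-.1415,.062],d2=[.567,-.214,.062],tip=o['eef_pos']).items(): print(n,np.round(pix(i,p)))
E
```

```text
10.0 [ 0.578052   -0.1415117   0.13948223] 0.05439606545373689
d3 [253. 200.]
d2 [147. 200.]
tip [253. 252.]
```

View pics/w7.png

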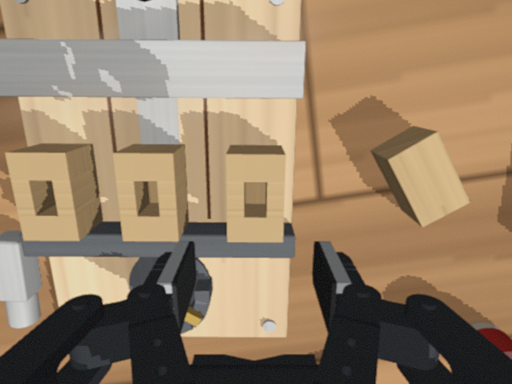

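The jaw is wide open. The done3 mortise is at (255,200) against the predicted (253,200), and done2 is at (147,198). I descend and grip.

Request:
step_arm(
  targets="0.27 0 0 -0.08 0 0 0; 0.27 0 0 -0.16 0 0 0; 0.27 0 0 -0.226 0 0 0; 0.27 0 0 -0.226 0 0 0; -1 0 0 -0.226 0 0 0; -1 0 0 -0.226 0 0 0; -1 0 0 -0.226 0 0 0; -1 0 0 -0.226 0 0 0; -1 0 0 -0.226 0 0 0",
)

```text
clock: 10.75
eef_pos: [0.5762, -0.1421, 0.0287]
tool_rot: [0.078, 0.997, -0.0, -0.001]
ft_force: [-6.2, 0.2, -4.9]
grip_width: 0.039
grasp_force: 63.3
```

Request:
step_arm(
  targets="-1 0 0 0.04 0 0 0; -1 0 0 0.12 0 0 0; -1 0 0.02 0.2 0 0 0; -1 0 0.09 0.226 0 0 0; -1 -0.02 0.16 0.226 0 0 0; -1 -0.04 0.24 0.226 0 0 0; -1 -0.06 0.32 0.226 0 0 0; -1 -0.06 0.4 0.226 0 0 0; -1 -0.06 0.46 0.226 0 0 0; -1 -0.06 0.46 0.226 0 0 0",
)

```text
clock: 11.58
eef_pos: [0.5498, 0.0941, 0.1443]
tool_rot: [0.074, 0.997, 0.002, 0.004]
ft_force: [0.6, -0.8, -0.8]
grip_width: 0.039
grasp_force: 63.6
```

```bash
python3 - <<'E'
from h import *
import pickle
i=bot.camera_info("wrist"); im=bot.camera("wrist"); cv2.imwrite("pics/w8.png",im[:,:,::-1]); pickle.dump(i,open('w8.pkl','wb'))
o=bot.get_obs(); print(o['clock'],o['eef_pos'],o['grip_width'],o['ft_force'])
print(onz(i,0,0,0),onz(i,511,383,0))
E
```

```text
11.6333 [0.54986324 0.0915361  0.14401103] 0.03921917305478929 [ 0.04562128 -0.18482074 -0.6080184 ]
[ 0.38514993 -0.07473492  0.        ] [0.82354999 0.33847747 0.        ]
```

View pics/w8.png

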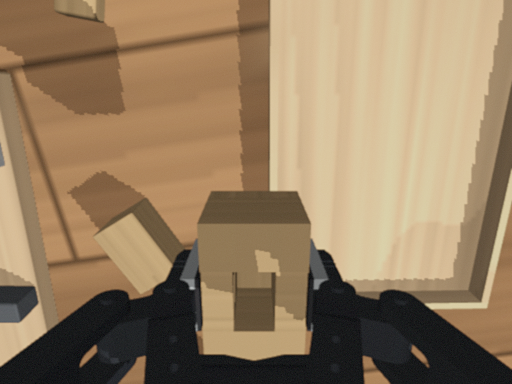

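The block is held. The tray's near wall top edge is at u=270, its +x far corner is at (488,307), and the tray is parallel to the tool.

```bash
python3 - <<'E'
from h import *
import pickle
i=pickle.load(open('w8.pkl','rb'))
a,b,c,d=[onz(i,u,v,.026)[:2] for u,v in [(270,10),(270,185),(488,307),(511,180)]]
print(a,b,c,d); e=b-a; print('yaw',np.arctan2(e[1],e[0])); e=e/np.linalg.norm(e); n=np.array([-e[1],e[0]])
print('width',(c-a)@n); t=c-.14*e-.1*n; print('centre from far corner',t)
t2=a+e*((t-a)@e)+.1*n; print('centre from near wall',t2)
for k in(-.08,0,.08): print(k,t+k*e)
f=np.array([.5675,-.214])
S=bot.camera_info('side');C=bot.camera_info('scene')
for sx,sy in[(-1,-1),(-1,1),(1,1),(1,-1)]:
    p=np.r_[t+sx*.14*e+sy*.1*n,.026]; print(np.round(pix(C,p)),np.round(pix(S,p)))
E
```

```text
[0.42678109 0.12425304] [0.55226331 0.10731376] [0.69737574 0.28905034] [0.5771258  0.30011976]
yaw -0.13418226845037504
width 0.19951610058912614
centre from far corner [0.5452562  0.20867843]
centre from near wall [0.54532093 0.20915798]
-0.08 [0.46597531 0.21938083]
0 [0.5452562  0.20867843]
0.08 [0.62453708 0.19797604]
[319. 186.] [193. 200.]
[368. 215.] [189. 168.]
[321. 271.] [261. 158.]
[270. 235.] [273. 189.]
```

Request:
step_arm(
  targets="-1 -0.06 0.08 0 0 0 0; -1 -0.12 0.16 0 0 0 0; -1 -0.164 0.22 0 0 0 0; -1 -0.164 0.261 0 0 0 0; -1 -0.164 0.261 -0.08 0 0 0; -1 -0.164 0.261 -0.16 0 0 0; -1 -0.164 0.261 -0.22 0 0 0; -1 -0.164 0.261 -0.256 0 0 0; -1 -0.164 0.261 -0.256 0 0 0; -1 -0.164 0.261 -0.256 0 0 0",
)

```text
clock: 12.47
eef_pos: [0.4676, 0.2184, 0.0135]
tool_rot: [0.078, 0.997, 0.0, 0.001]
ft_force: [0.1, 0.5, 0.4]
grip_width: 0.0392
grasp_force: 67.3
```

Request:
step_arm(
  targets="0.3 0 0 0 0 0 0; 0.3 0 0 0 0 0 0; 0.3 0 0 0 0 0 0; 0.3 0 0 0.08 0 0 0; 0.3 0 0 0.16 0 0 0; 0.3 0 0 0.24 0 0 0; 0.27 0.03 -0.08 0.256 0 0 0; 0.27 0.06 -0.16 0.256 0 0 0; 0.27 0.09 -0.24 0.256 0 0 0; 0.27 0.12 -0.32 0.256 0 0 0",
)

```text
clock: 13.3
eef_pos: [0.5253, 0.0622, 0.1421]
tool_rot: [0.077, 0.997, 0.0, 0.002]
ft_force: [1.0, 0.6, -0.9]
grip_width: 0.0543
grasp_force: 0.0
```

Request:
step_arm(
  targets="0.27 0.012 -0.08 0 0 0 0; 0.27 0.024 -0.16 0 0 0 0; 0.27 0.036 -0.24 0 0 0 0; 0.27 0.048 -0.32 0 0 0 0; 0.27 0.06 -0.4 0 0 0 0; 0.27 0.072 -0.48 0 0 0 0; 0.27 0.082 -0.546 0 0 0 0; 0.27 0.082 -0.546 0 0 0 0; 0.27 0.082 -0.546 0 0 0 0",
)

```text
clock: 14.05
eef_pos: [0.5652, -0.2118, 0.1406]
tool_rot: [0.08, 0.997, -0.0, 0.0]
ft_force: [-0.5, 0.4, 0.9]
grip_width: 0.0544
grasp_force: 0.0
```

Request:
step_arm(
  targets="0.27 0 0 -0.08 0 0 0; 0.27 0 0 -0.16 0 0 0; 0.27 0 0 -0.226 0 0 0; 0.27 0 0 -0.226 0 0 0; -1 0 0 -0.226 0 0 0; -1 0 0 -0.226 0 0 0; -1 0 0 -0.226 0 0 0; -1 0 0 -0.226 0 0 0; -1 0 0 -0.226 0 0 0",
)

```text
clock: 14.8
eef_pos: [0.5645, -0.2085, 0.0288]
tool_rot: [0.077, 0.997, 0.001, -0.001]
ft_force: [-4.2, 3.1, -3.1]
grip_width: 0.0395
grasp_force: 63.4
```

Request:
step_arm(
  targets="-1 0 0 0.04 0 0 0; -1 0 0 0.12 0 0 0; -1 0 0.02 0.2 0 0 0; -1 0 0.09 0.226 0 0 0; -1 0 0.17 0.226 0 0 0; -1 0 0.25 0.226 0 0 0; -1 0 0.33 0.226 0 0 0; -1 0 0.41 0.226 0 0 0; -1 0 0.49 0.226 0 0 0; -1 0 0.54 0.226 0 0 0",
)

```text
clock: 15.63
eef_pos: [0.5673, 0.0648, 0.1443]
tool_rot: [0.076, 0.997, 0.001, 0.004]
ft_force: [0.4, 0.3, -0.6]
grip_width: 0.0392
grasp_force: 64.9
```

Request:
step_arm(
  targets="-1 -0.01 0.08 0 0 0 0; -1 -0.02 0.16 0 0 0 0; -1 -0.03 0.24 0 0 0 0; -1 -0.044 0.306 0 0 0 0; -1 -0.044 0.306 -0.08 0 0 0; -1 -0.044 0.306 -0.16 0 0 0; -1 -0.044 0.306 -0.22 0 0 0; -1 -0.044 0.306 -0.256 0 0 0; -1 -0.044 0.306 -0.256 0 0 0; -1 -0.044 0.306 -0.256 0 0 0",
)

```text
clock: 16.47
eef_pos: [0.5451, 0.2146, 0.0144]
tool_rot: [0.077, 0.997, 0.001, 0.002]
ft_force: [-0.3, -0.1, -0.4]
grip_width: 0.0393
grasp_force: 67.4
```

Request:
step_arm(
  targets="0.3 0 0 0 0 0 0; 0.3 0 0 0 0 0 0; 0.3 0 0 0 0 0 0; 0.3 0 0 0.08 0 0 0; 0.3 0 0 0.16 0 0 0; 0.3 0 0 0.24 0 0 0; 0.27 0 -0.08 0.256 0 0 0; 0.27 0 -0.16 0.256 0 0 0; 0.27 0 -0.24 0.256 0 0 0; 0.27 0 -0.32 0.256 0 0 0",
)

```text
clock: 17.3
eef_pos: [0.5438, 0.0522, 0.1421]
tool_rot: [0.077, 0.997, 0.0, 0.002]
ft_force: [0.4, -0.7, -0.0]
grip_width: 0.0541
grasp_force: 0.0
```

Request:
step_arm(
  targets="0.2 0.003 -0.08 0 0 0 0; 0.2 0.006 -0.16 0 0 0 0; 0.2 0.009 -0.24 0 0 0 0; 0.2 0.012 -0.32 0 0 0 0; 0.2 0.015 -0.4 0 0 0 0; 0.2 0.018 -0.48 0 0 0 0; 0.2 0.021 -0.56 0 0 0 0; 0.2 0.021 -0.64 0 0 0 0; 0.2 0.021 -0.668 0 0 0 0; 0.2 0.021 -0.668 0 0 0 0",
)

```text
clock: 18.13
eef_pos: [0.5535, -0.2849, 0.1409]
tool_rot: [0.081, 0.997, -0.001, 0.001]
ft_force: [0.5, 0.1, 0.2]
grip_width: 0.0513
grasp_force: 0.0
```

Request:
step_arm(
  targets="0.2 0 0 -0.04 0 0 0; 0.2 0 0 -0.12 0 0 0; 0.2 0 0 -0.19 0 0 0; 0.2 0 0 -0.226 0 0 0; 0.2 0 0 -0.226 0 0 0; -1 0 0 -0.226 0 0 0; -1 0 0 -0.226 0 0 0; -1 0 0 -0.226 0 0 0; -1 0 0 -0.226 0 0 0; -1 0 0 -0.226 0 0 0",
)

```text
clock: 18.97
eef_pos: [0.5532, -0.2795, 0.0284]
tool_rot: [0.077, 0.997, 0.001, -0.0]
ft_force: [-4.2, 3.6, -0.9]
grip_width: 0.039
grasp_force: 64.2
```

Request:
step_arm(
  targets="-1 0 0 0.04 0 0 0; -1 0 0 0.12 0 0 0; -1 0 0.02 0.2 0 0 0; -1 0 0.09 0.226 0 0 0; -1 0 0.17 0.226 0 0 0; -1 0 0.25 0.226 0 0 0; -1 0 0.33 0.226 0 0 0; -1 0 0.41 0.226 0 0 0; -1 0 0.49 0.226 0 0 0; -1 0 0.56 0.226 0 0 0",
)

```text
clock: 19.8
eef_pos: [0.5557, 0.0021, 0.1432]
tool_rot: [0.077, 0.997, 0.001, 0.003]
ft_force: [0.5, 0.3, 0.0]
grip_width: 0.0394
grasp_force: 64.4
```

Request:
step_arm(
  targets="-1 0.03 0.08 0 0 0 0; -1 0.06 0.16 0 0 0 0; -1 0.09 0.24 0 0 0 0; -1 0.12 0.32 0 0 0 0; -1 0.138 0.4 0 0 0 0; -1 0.138 0.4 0 0 0 0; -1 0.138 0.4 -0.08 0 0 0; -1 0.138 0.4 -0.16 0 0 0; -1 0.138 0.4 -0.22 0 0 0; -1 0.138 0.4 -0.256 0 0 0",
)

```text
clock: 20.63
eef_pos: [0.6221, 0.1996, 0.0104]
tool_rot: [0.077, 0.997, -0.0, -0.0]
ft_force: [-8.6, -5.6, 78.5]
grip_width: 0.0398
grasp_force: 76.4
```

Request:
step_arm(
  targets="-1 0 0 0 0 0 0; -1 0 0 0 0 0 0; 0.3 0 0 0 0 0 0; 0.3 0 0 0 0 0 0; 0.3 0 0 0 0 0 0; 0.3 0 0 0.08 0 0 0; 0.3 0 0 0.16 0 0 0; 0.3 0 0 0.24 0 0 0; 0.5 0 -0.04 0.32 0 0 0; 0.5 0 -0.12 0.36 0 0 0",
)

```text
clock: 21.47
eef_pos: [0.625, 0.1481, 0.1962]
tool_rot: [0.075, 0.997, 0.002, 0.005]
ft_force: [1.1, -1.0, 1.5]
grip_width: 0.0642
grasp_force: 0.0
```

The 78 N touchdown is suspicious, so I take a look from above at the tray and the blank.

Request:
step_arm(
  targets="0.5 -0.04 -0.04 0.08 0 0 0; 0.5 -0.08 -0.08 0.16 0 0 0; 0.5 -0.11 -0.11 0.22 0 0 0; 0.5 -0.11 -0.11 0.22 0 0 0; 0.5 -0.11 -0.11 0.22 0 0 0; 0.5 -0.11 -0.11 0.22 0 0 0",
)

```text
clock: 21.97
eef_pos: [0.5682, 0.0893, 0.3005]
tool_rot: [0.078, 0.997, 0.0, 0.001]
ft_force: [1.0, -0.3, -0.5]
grip_width: 0.0639
grasp_force: 0.0
```

```bash
python3 - <<'E'
from h import *
import pickle
i=bot.camera_info("wrist"); im=bot.camera("wrist"); pickle.dump(i,open('w9.pkl','wb')); cv2.imwrite("pics/w9.png",im[:,:,::-1])
S=bot.camera('side')
a=cv2.resize(S[150:310,170:370,::-1],(480,384),interpolation=cv2.INTER_CUBIC); b=im[:,:,::-1]
b=cv2.resize(b,(800,600)); a=a[:216*384//384*1]
b[384:600,0:270]=cv2.resize(cv2.cvtColor(S[150:310,170:370],cv2.COLOR_RGB2BGR),(270,216)); cv2.imwrite('pics/c9.png',b)
o=bot.get_obs(); print(o['clock'],o['eef_pos'])
t=np.array([.5453,.209]);
for p in [(.466,.219,.046),(.545,.209,.046),(.6245,.195,.046)]: print(np.round(pix(i,p)))
E
```

```text
22.0667 [0.56754331 0.08978623 0.29778306]
[357.  44.]
[353. 118.]
[346. 185.]
```

View pics/c9.png

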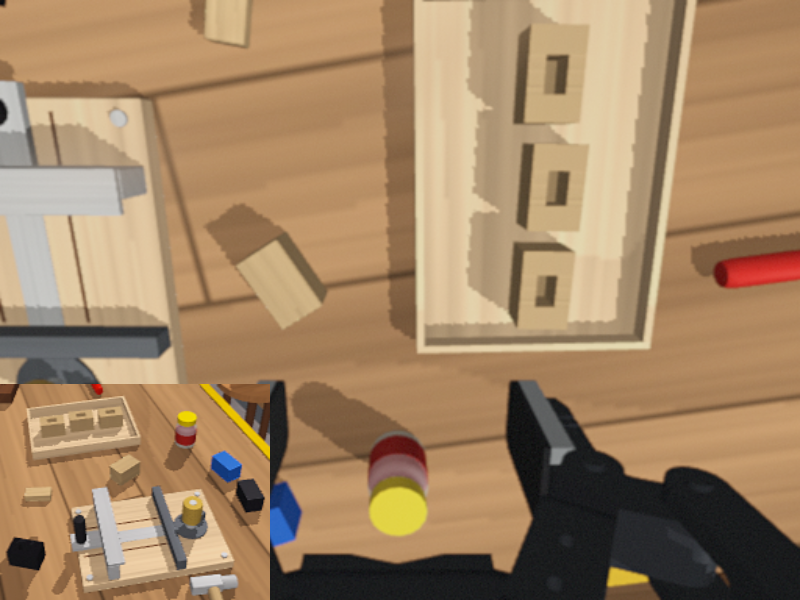

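All three blocks lie flat in the tray. The blank, the pale wood block, is at about (281,280) in this view, (180,179) in raw pixels. I measure its top face.

```bash
cat > blank.py <<'E'
from h import *
import pickle,sys
def meas(i,im,box,z=.04):
    x0,y0,x1,y1=box; sub=im[y0:y1,x0:x1]
    hsv=cv2.cvtColor(cv2.GaussianBlur(sub,(3,3),0),cv2.COLOR_RGB2HSV)
    print('hsv mid',hsv[hsv.shape[0]//2,hsv.shape[1]//2])
    lab=cv2.cvtColor(sub,cv2.COLOR_RGB2LAB).astype(int); mid=np.median(lab[sub.shape[0]//2-4:sub.shape[0]//2+5,sub.shape[1]//2-4:sub.shape[1]//2+5].reshape(-1,3),0)
    m=(np.abs(lab-mid).max(2)<14).astype('uint8'); m=cv2.morphologyEx(m,cv2.MORPH_OPEN,np.ones((3,3)))
    c=max(cv2.findContours(m,0,2)[0],key=cv2.contourArea).reshape(-1,2)+[x0,y0]
    p=np.array([onz(i,u,v,z)[:2] for u,v in c],np.float32)
    (cx,cy),(w,h),a=cv2.minAreaRect(p*1000)
    if w<h: w,h,a=h,w,a+90
    print('centre',cx,cy,'size',w,h,'long-axis deg',(a+90)%180-90)
    return m
E
python3 - <<'E'
from blank import *
i=pickle.load(open('w9.pkl','rb')); im=cv2.imread('pics/w9.png')[:,:,::-1].copy()
m=meas(i,im,(140,139,220,219))
print('\n'.join(''.join('#' if v else '.' for v in r[::2]) for r in m[::3]))
for u,v in [(237,264),(283,328),(323,303),(280,234)]: print(onz(i,u*.64,v*.64,.04))
E
```

```text
hsv mid [ 18  93 201]
centre 590.9723510742188 -9.611221313476562 size 62.60499572753906 38.64645767211914 long-axis deg 22.689586639404297
........................................
........................................
........................................
........................................
........................................
........................................
................####....................
..............#######...................
...........###########..................
.........##############.................
.......#################................
.......##################...............
........##################..............
.........##################.............
..........##################............
...........##################...........
............##################..........
..............#################.........
...............#################........
...............##################.......
.................#############..........
..................#########.............
...................######...............
....................##..................
........................................
........................................
........................................
[ 0.56878593 -0.03833721  0.04      ]
[ 0.62701693 -0.01428904  0.04      ]
[0.6110264  0.02231767 0.04      ]
[5.50750918e-01 4.40929757e-04 4.00000000e-02]
```

The size checks out at 63×39 mm, with the long axis at 22.7°. I move above it.

Request:
step_arm(
  targets="0.3 0.02 -0.07 -0.06 0 0 0.15; 0.3 0.043 -0.14 -0.12 0 0 0.3; 0.3 0.043 -0.179 -0.19 0 0 0.45; 0.3 0.043 -0.179 -0.26 0 0 0.6; 0.3 0.043 -0.179 -0.3 0 0 0.704; 0.3 0.043 -0.179 -0.3 0 0 0.704; 0.3 0.043 -0.179 -0.3 0 0 0.704",
)

```text
clock: 22.65
eef_pos: [0.5876, 0.0003, 0.1465]
tool_rot: [-0.197, 0.98, 0.001, -0.003]
ft_force: [-0.2, 0.2, -0.1]
grip_width: 0.0555
grasp_force: 0.0
```

```bash
python3 - <<'E'
from blank import *
i=bot.camera_info("wrist"); im=bot.camera("wrist"); cv2.imwrite("pics/w10.png",im[:,:,::-1])
o=bot.get_obs(); y=R.from_quat(o['tool_rot']).as_matrix()[:,1]; print(o['clock'],o['eef_pos'],np.degrees(np.arctan2(y[1],y[0])))
u,v=map(int,pix(i,[.591,-.0095,.04])); print(u,v); meas(i,im,(u-70,v-75,u+70,v+75))
E
```

```text
22.7 [5.89309737e-01 5.02922418e-04 1.48937314e-01] 112.71117097913013
240 190
hsv mid [ 18  88 212]
centre 590.9605712890625 -9.880403518676758 size 62.09283447265625 38.44538497924805 long-axis deg 22.645519256591797
```

The true pose has drifted about 10 mm in y from my bookkeeping, because some last rows were clipped. From here I use the measured pose.

Request:
step_arm(
  targets="0.3 0.003 -0.021 -0.04 0 0 0; 0.3 0.003 -0.021 -0.11 0 0 0; 0.3 0.003 -0.021 -0.18 0 0 0; 0.3 0.003 -0.021 -0.25 0 0 0; 0.3 0.003 -0.021 -0.28 0 0 0; 0.3 0.003 -0.021 -0.28 0 0 0",
)

```text
clock: 23.2
eef_pos: [0.5893, -0.0098, 0.0073]
tool_rot: [-0.197, 0.98, 0.001, -0.002]
ft_force: [-0.7, -0.7, -0.5]
grip_width: 0.0556
grasp_force: 0.0
```

Request:
step_arm(
  targets="-1 0 0 0 0 0 0; -1 0 0 0 0 0 0; -1 0 0 0 0 0 0; -1 0 0 0 0 0 0; -1 0 0 0 0 0 0; -1 0 0 0 0 0 0",
)

```text
clock: 23.7
eef_pos: [0.5928, -0.0106, 0.012]
tool_rot: [-0.197, 0.98, -0.0, 0.002]
ft_force: [0.2, 1.1, 7.1]
grip_width: 0.0394
grasp_force: 62.1
```

```bash
python3 - <<'E'
from h import *
o=bot.get_obs(); print(o['clock'],o['eef_pos'],o['grip_width'],o['grasp_force'],o['ft_force'])
E
```

```text
23.7 [ 0.59276875 -0.0105822   0.01197033] 0.039417159699089044 62.06875562667847 [0.24262278 1.12287176 7.11850891]
```

Request:
step_arm(
  targets="-1 0 0 0.04 0 0 0; -1 0 0 0.12 0 0 0; -1 0 0 0.2 0 0 0; -1 -0.01 -0.06 0.23 0 0 -0.14; -1 -0.02 -0.13 0.23 0 0 -0.28; -1 -0.03 -0.2 0.23 0 0 -0.42; -1 -0.04 -0.27 0.23 0 0 -0.56; -1 -0.05 -0.34 0.23 0 0 -0.704; -1 -0.051 -0.407 0.23 0 0 -0.704; -1 -0.051 -0.407 0.23 0 0 -0.704",
)

```text
clock: 24.53
eef_pos: [0.5646, -0.2206, 0.1251]
tool_rot: [0.081, 0.997, -0.002, 0.001]
ft_force: [1.0, 0.3, -1.0]
grip_width: 0.0392
grasp_force: 61.3
```

Request:
step_arm(
  targets="-1 0 0 0 0 0 0; -1 0 0 0 0 0 0",
)

```text
clock: 24.7
eef_pos: [0.565, -0.2141, 0.1246]
tool_rot: [0.078, 0.997, 0.0, -0.0]
ft_force: [0.7, -0.6, -0.1]
grip_width: 0.0392
grasp_force: 61.3
```

```bash
python3 - <<'E'
from blank import *
i=bot.camera_info("wrist"); im=bot.camera("wrist"); cv2.imwrite("pics/w11.png",im[:,:,::-1])
o=bot.get_obs(); y=R.from_quat(o['tool_rot']).as_matrix()[:,1]; print(o['clock'],o['eef_pos'],o['grip_width'],o['grasp_force'],np.degrees(np.arctan2(y[1],y[0])))
u,v=map(int,pix(i,o['eef_pos']+[0,0,.028])); print(u,v); meas(i,im,(u-90,v-90,min(u+90,512),min(v+90,384)),z=o['eef_pos'][2]+.03)
E
```

```text
24.75 [ 0.56511936 -0.21335327  0.12462122] 0.038645382626730194 61.27267599105835 81.13303619230868
255 289
hsv mid [ 19  93 194]
centre 574.6949462890625 -215.28176879882812 size 38.17887496948242 36.0325927734375 long-axis deg 80.59962463378906
```

View pics/w11.png

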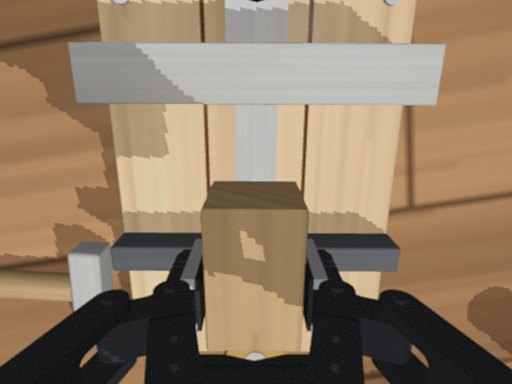

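The blank is held straight over the middle place. Its top face runs from (255,209) to (255,352), between the dark lines at u=207 and 310.

```bash
python3 - <<'E'
from h import *
i=bot.camera_info("wrist"); c=np.array([.5675,-.214]);e=np.array([np.cos(.155),-np.sin(.155)]);n=np.array([-e[1],e[0]])
for u,v in[(255,209),(255,352)]:
    p=onz(i,u,v,.1526)[:2]-c; print(np.round([p@e,p@n],4))
p=onz(i,255,235,.05)[:2]-c; print('jaw top inner edge (should be .032)',p@e)
E
```

```text
[-0.0357  0.0006]
[0.0276 0.0007]
jaw top inner edge (should be .032) 0.021214833623195123
```

The block spans x −36 to +28 mm, centre −4 mm, which leaves clearance to the fixed jaw. I lower and release.

Request:
step_arm(
  targets="-1 0 0 -0.06 0 0 0; -1 0 0 -0.12 0 0 0; -1 0 0 -0.16 0 0 0; -1 0 0 -0.175 0 0 0; -1 0 0 -0.184 0 0 0; -1 0 0 -0.184 0 0 0; -1 0 0 -0.184 0 0 0",
)

```text
clock: 25.33
eef_pos: [0.5662, -0.2131, 0.0341]
tool_rot: [0.077, 0.997, -0.0, 0.001]
ft_force: [0.8, 0.4, -0.2]
grip_width: 0.039
grasp_force: 61.4
```

Request:
step_arm(
  targets="0.3 0 0 0 0 0 0; 0.3 0 0 0 0 0 0; 0.3 0 0 0 0 0 0; 0.3 0 0 0.04 0 0 0; 0.3 0 0 0.12 0 0 0; 0.3 0 0 0.2 0 0 0; 0.3 0 0 0.22 0 0 0; 0.3 0 0 0.22 0 0 0",
)

```text
clock: 26.0
eef_pos: [0.5685, -0.2154, 0.1479]
tool_rot: [0.078, 0.997, -0.001, 0.005]
ft_force: [-0.1, 0.6, 0.3]
grip_width: 0.0555
grasp_force: 0.0
```

```bash
python3 - <<'E'
from blank import *
i=bot.camera_info("wrist"); im=bot.camera("wrist"); cv2.imwrite("pics/w12.png",im[:,:,::-1])
o=bot.get_obs(); print(o['clock'],o['eef_pos'])
u,v=map(int,pix(i,[.5635,-.2134,.062])); print(u,v); m=meas(i,im,(u-70,v-75,u+70,v+75),z=.062)
print('\n'.join(''.join('#' if v else '.' for v in r[::3]) for r in m[::6]))
E
```

```text
26.05 [ 0.56685288 -0.21480147  0.1449562 ]
256 189
hsv mid [ 18  94 199]
centre 564.7429809570312 -212.7545623779297 size 62.14584732055664 38.712345123291016 long-axis deg -10.16357421875
...............................................
...............................................
...............................................
...............................................
...............................................
...............................................
...............###################.............
...............###################.............
...............###################.............
...............###################.............
...............###################.............
...............###################.............
...............##################..............
...............##################..............
#..............##################..............
...............##################..............
...............##################..............
...............##################..............
...............##################..............
...............##################..............
...............................................
...............................................
...............................................
...............................................
...............................................
```

The blank lies in place (−3 mm in x, 0.02 rad skew). Now back to the knob.

Request:
step_arm(
  targets="0.3 -0.07 0.01 0 0 0 0; 0.3 -0.14 0.02 0 0 0 0; 0.3 -0.21 0.034 0 0 0 0; 0.3 -0.271 0.044 0 0 0 0; 0.3 -0.271 0.044 0 0 0 0; 0.3 -0.271 0.044 0 0 0 0; 0.3 -0.271 0.044 0 0 0 0",
)

```text
clock: 26.63
eef_pos: [0.4299, -0.1922, 0.1419]
tool_rot: [0.078, 0.997, 0.0, -0.0]
ft_force: [0.4, 0.5, 0.9]
grip_width: 0.0552
grasp_force: 0.0
```

```bash
python3 - <<'E'
from h import *
i=bot.camera_info("wrist"); im=bot.camera("wrist")
o=bot.get_obs(); print(o['clock'],o['eef_pos'])
print('knob pred',pix(i,[.430,-.192,.095]))
m=(im.max(2)<45).astype('uint8'); m[290:]=0
for c in cv2.findContours(m,0,2)[0]:
    if cv2.contourArea(c)>200: print(cv2.boundingRect(c),cv2.contourArea(c))
E
```

```text
26.6833 [ 0.43063861 -0.19246077  0.14215107]
knob pred (np.float64(254.5172597715449), np.float64(218.28593328157402))
(339, 253, 37, 37) 326.0
(133, 253, 36, 37) 314.0
(315, 242, 23, 48) 640.5
(171, 242, 23, 48) 639.0
(238, 174, 36, 57) 1224.5
(222, 0, 59, 36) 1001.0
```

Request:
step_arm(
  targets="0.3 0 0.001 -0.07 0 0 0; 0.3 0 0.001 -0.14 0 0 0; 0.3 0 0.001 -0.158 0 0 0; 0.3 0 0.001 -0.158 0 0 0; -1 0 0.001 -0.158 0 0 0; -1 0 0.001 -0.158 0 0 0; -1 0 0.001 -0.158 0 0 0; -1 0 0.001 -0.158 0 0 0; -1 0 0.001 -0.158 0 0 0; -1 0 0.001 -0.158 0 0 0",
)

```text
clock: 27.52
eef_pos: [0.4318, -0.1914, 0.0655]
tool_rot: [0.077, 0.997, 0.0, 0.002]
ft_force: [1.3, 4.7, 6.2]
grip_width: 0.0222
grasp_force: 59.4
```

Request:
step_arm(
  targets="-1 0.015 -0.0023 0 0 0 0; -1 0.03 -0.0047 0 0 0 0; -1 0.045 -0.007 0 0 0 0; -1 0.06 -0.0094 0 0 0 0; -1 0.07 -0.011 0 0 0 0; -1 0.08 -0.0125 0 0 0 0; -1 0.09 -0.014 0 0 0 0; -1 0.092 -0.0144 0 0 0 0; -1 0.092 -0.0144 0 0 0 0; -1 0.092 -0.0144 0 0 0 0",
)

```text
clock: 28.35
eef_pos: [0.4761, -0.1986, 0.0656]
tool_rot: [0.077, 0.997, 0.0, 0.001]
ft_force: [-2.4, 4.2, 9.0]
grip_width: 0.0225
grasp_force: 59.7
```

Request:
step_arm(
  targets="-1 0.003 -0.0005 0 0 0 0; -1 0.006 -0.001 0 0 0 0; -1 0.006 -0.001 0 0 0 0; -1 0.006 -0.001 0 0 0 0",
)

```text
clock: 28.68
eef_pos: [0.4761, -0.1986, 0.0655]
tool_rot: [0.078, 0.997, 0.0, -0.002]
ft_force: [-9.6, 5.0, 15.7]
grip_width: 0.0222
grasp_force: 60.4
```

The jaw is at its stop. I release the knob and move over the collar.

Request:
step_arm(
  targets="-1 -0.006 0.001 0 0 0 0; 0.3 -0.006 0.001 0 0 0 0; 0.3 -0.006 0.001 0 0 0 0; 0.3 -0.006 0.001 0 0 0 0; 0.3 -0.006 0.001 0.06 0 0 0; 0.3 -0.006 0.001 0.12 0 0 0; 0.3 -0.006 0.001 0.18 0 0 0; 0.3 -0.006 0.001 0.18 0 0 0; 0.3 -0.006 0.001 0.18 0 0 0",
)

```text
clock: 29.43
eef_pos: [0.4773, -0.1999, 0.1556]
tool_rot: [0.078, 0.997, -0.001, 0.002]
ft_force: [0.0, -0.4, -0.1]
grip_width: 0.0557
grasp_force: 0.0
```

Request:
step_arm(
  targets="0.3 0.07 -0.01 0 0 0 0; 0.3 0.14 -0.02 0 0 0 0; 0.3 0.21 -0.034 0 0 0 0; 0.3 0.28 -0.046 0 0 0 0; 0.3 0.34 -0.056 0 0 0 0; 0.3 0.366 -0.058 0 0 0 0; 0.3 0.366 -0.058 0 0 0 0; 0.3 0.366 -0.058 0 0 0 0",
)

```text
clock: 30.1
eef_pos: [0.658, -0.2276, 0.1506]
tool_rot: [0.078, 0.997, 0.0, -0.002]
ft_force: [-0.6, -0.2, -0.7]
grip_width: 0.0552
grasp_force: 0.0
```

```bash
python3 - <<'E'
from h import *
i=bot.camera_info("wrist"); im=bot.camera("wrist"); cv2.imwrite("pics/w13.png",im[:,:,::-1])
o=bot.get_obs(); print(o['clock'],o['eef_pos'],o['grip_width'])
for z in(.078,.092): print(z,np.round(pix(i,[.659,-.2275,z]),1))
hsv=cv2.cvtColor(im,cv2.COLOR_RGB2HSV); m=cv2.inRange(hsv,(18,130,60),(32,255,255)); m=cv2.morphologyEx(m,cv2.MORPH_CLOSE,np.ones((9,9)))
for c in cv2.findContours(m,0,2)[0]:
    if cv2.contourArea(c)>300: print('brass',cv2.boundingRect(c))
m=((im.min(2)>180)&(im.max(2)-im.min(2)<15)).astype('uint8')
for c in cv2.findContours(m,0,2)[0]:
    if cv2.contourArea(c)>100: print('white',cv2.boundingRect(c))
u,v=map(int,pix(i,[.5675,-.214,.062])); print('blank pix',u,v)
E
```

```text
30.15 [ 0.65744155 -0.2276114   0.15135257] 0.05533411444654727
0.078 [254.4 206. ]
0.092 [254.5 213.3]
brass (223, 166, 70, 71)
white (237, 235, 33, 17)
white (348, 226, 13, 12)
white (146, 225, 13, 12)
white (243, 202, 21, 19)
white (66, 134, 37, 99)
white (89, 0, 337, 19)
blank pix 253 62
```

The collar pin is at (253,211), which matches the raised height. I descend, grip, lift 3 mm and turn back.

Request:
step_arm(
  targets="0.3 0.002 0 -0.06 0 0 0; 0.3 0.002 0 -0.12 0 0 0; 0.3 0.002 0 -0.172 0 0 0; 0.3 0.002 0 -0.172 0 0 0; -1 0.002 0 -0.172 0 0 0; -1 0.002 0 -0.172 0 0 0; -1 0.002 0 -0.172 0 0 0; -1 0.002 0 -0.172 0 0 0; -1 0.002 0 -0.172 0 0 0; -1 0.002 0 -0.172 0 0 0",
)

```text
clock: 30.98
eef_pos: [0.6584, -0.2282, 0.0683]
tool_rot: [0.078, 0.997, -0.0, -0.001]
ft_force: [-6.3, -0.0, -3.2]
grip_width: 0.0381
grasp_force: 62.1
```

Request:
step_arm(
  targets="-1 0 0 0.004 0 0 0; -1 0 0 0.008 0 0 0; -1 0 0 0.008 0 0 0; -1 0 0 0.008 0 0 0",
)

```text
clock: 31.32
eef_pos: [0.6584, -0.2281, 0.0704]
tool_rot: [0.078, 0.997, -0.0, -0.002]
ft_force: [-5.5, -2.5, -11.5]
grip_width: 0.0383
grasp_force: 61.5
```

Request:
step_arm(
  targets="-1 0 0 0.002 0 0 -0.15; -1 0 0 0.002 0 0 -0.3; -1 0 0 0.002 0 0 -0.45; -1 0 0 0.002 0 0 -0.6; -1 0 0 0.002 0 0 -0.75; -1 0 0 0.002 0 0 -0.9; -1 0 0 0.002 0 0 -1; -1 0 0 0.002 0 0 -1",
)

```text
clock: 31.98
eef_pos: [0.6581, -0.2284, 0.0712]
tool_rot: [0.455, 0.891, -0.001, -0.002]
ft_force: [-5.7, -3.3, -11.8]
grip_width: 0.0386
grasp_force: 61.5
```

Request:
step_arm(
  targets="-1 0 0 0 0 0 -0.12; -1 0 0 0 0 0 -0.24; -1 0 0 0 0 0 -0.29; -1 0 0 0 0 0 -0.29; -1 0 0 0 0 0 -0.29",
)

```text
clock: 32.4
eef_pos: [0.6579, -0.2285, 0.0712]
tool_rot: [0.552, 0.834, -0.001, -0.002]
ft_force: [-5.3, -2.8, -12.6]
grip_width: 0.0382
grasp_force: 61.5
```

```bash
python3 - <<'E'
from h import *
o=bot.get_obs(); y=R.from_quat(o['tool_rot']).as_matrix()[:,1]; print(o['clock'],o['eef_pos'],o['ft_force'],o['ft_torque'],np.degrees(np.arctan2(y[1],y[0])),o['grip_width'])
E
```

```text
32.4 [ 0.6579134  -0.22849718  0.0711605 ] [ -5.33359866  -2.78308898 -12.55056193] [-0.68002035  1.30095905  0.1024645 ] 23.004675776015173 0.03820648656430667
```

Request:
step_arm(
  targets="-1 0 0 -0.01 0 0 0; -1 0 0 -0.02 0 0 0; -1 0 0 -0.03 0 0 0; -1 0 0 -0.03 0 0 0",
)

```text
clock: 32.73
eef_pos: [0.6579, -0.2285, 0.056]
tool_rot: [0.552, 0.834, -0.001, -0.002]
ft_force: [-6.5, -3.4, -7.8]
grip_width: 0.0383
grasp_force: 61.8
```

It went down freely into the lock. I release, rise and check.

Request:
step_arm(
  targets="-1 0 0 -0.004 0 0 0; 0.3 0 0 -0.004 0 0 0; 0.3 0 0 -0.004 0 0 0; 0.3 0 0 -0.004 0 0 0; 0.3 0 0 0.06 0 0 0; 0.3 0 0 0.12 0 0 0; 0.3 0 0 0.18 0 0 0; 0.3 0 0 0.25 0 0 0; 0.3 0 0 0.25 0 0 0; 0.3 0 0 0.25 0 0 0",
)

```text
clock: 33.57
eef_pos: [0.6635, -0.2284, 0.1892]
tool_rot: [0.551, 0.834, 0.002, 0.006]
ft_force: [0.8, -0.3, 0.2]
grip_width: 0.0556
grasp_force: 0.0
```

```bash
python3 - <<'E'
from h import *
i=bot.camera_info("wrist"); im=bot.camera("wrist"); cv2.imwrite("pics/w14.png",im[:,:,::-1])
o=bot.get_obs(); print(o['clock'],o['eef_pos'],o['grip_width'],o['ft_force'])
for z in(.078,.092): print(z,np.round(pix(i,[.659,-.2275,z]),1))
m=((im.min(2)>180)&(im.max(2)-im.min(2)<15)).astype('uint8')
for c in cv2.findContours(m,0,2)[0]:
    if cv2.contourArea(c)>60: print('white',cv2.boundingRect(c))
print('lug end',pix(i,[.6585+.034*.988,-.2275-.034*.155,.036]))
hsv=cv2.cvtColor(im,cv2.COLOR_RGB2HSV); m=cv2.inRange(hsv,(18,130,60),(32,255,255)); m=cv2.morphologyEx(m,cv2.MORPH_CLOSE,np.ones((5,5)))
c=max(cv2.findContours(m,0,2)[0],key=cv2.contourArea); x,y,w,h=cv2.boundingRect(c); print(x,y,w,h)
print('\n'.join(''.join('#' if q else '.' for q in r[::2]) for r in m[y:y+h:4,x:x+w]))
E
```

```text
33.6167 [ 0.66196093 -0.22799307  0.18627624] 0.05578522739101031 [-0.17366103 -0.10231191 -0.22452535]
0.078 [247.4 183.5]
0.092 [247.3 188.8]
white (193, 278, 24, 25)
white (231, 256, 11, 9)
white (137, 251, 20, 23)
white (269, 176, 42, 37)
white (238, 176, 16, 16)
white (333, 105, 13, 13)
white (34, 16, 46, 67)
white (26, 0, 139, 210)
lug end (np.float64(278.7575166036163), np.float64(189.24525317336622))
220 149 59 57
...........####...............
.......#############..........
.....#################........
....###################.......
...#####################......
..#######################.....
.########################.....
.########........#########....
.#######..........#########...
.#######..........############
.########.........###########.
..##########...#########......
....###################.......
......##############..........
...........##.................
```

The collar is down (pin at (246,184) against the predicted (247,183)), and the lug is at its locked direction. I hand the job in.

```bash
python3 -c "
from workcell import bot
print(bot.job_done())"
```

```text
the job is handed in; nothing more can be done
None
```

I handed the job in at about 34 s, but no verdict came back: the three mortised blocks lie in the tray, the blank is clamped in the middle place with the jaw at its stop, and the collar is down and locked, though I did not look at the blank or the other bench items again after closing the jaw.

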